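Shut and latch the vice-kit case

TASK

Pack away the kit: swing the green lid of the grey case fully shut so that its yellow tab drops behind the steel rim, and only then slide the red-handled latch along its track, all the way to its stop, so that it lies over the yellow tab. Leave the other things on the bench where they are.

Things in the scene. Friction and masses are not known exactly. Their poses are not given: they have to be found in the camera images.
- case: Grey box of tools, fixed to the bench, 120 (x) by 200 (y) by 85 mm high. Origin: centre of its underside; z up; at yaw 0 x points away from the robot. Lid hinged along the -x wall. Outside the +x wall stand a steel rim (x = 87 to 92 mm, full width, top 85 mm up) and beyond it the aluminium latch track (x = 92 to 128 mm, top 82 mm up).
- lid (a joint): Lid angle: 0 = shut, level; 1.57 = upright; at most 1.7. A stiff hinge keeps it where it is left. Green plate 116 mm from hinge to edge, 200 mm wide, 6 mm thick (3 mm either side of the hinge height). A yellow tab, 60 mm wide, mid-edge, reaches 140 mm from the hinge.
- lid_hinge (a point): Middle of the lid's hinge line, 88 mm above the bench; the hinge runs along the case's y. Turns with the case, not with the lid.
- tab (a point): Middle of the lower edge of the yellow tab's lip; it moves with the lid. The lip hangs 13 mm below the plate's underside; with the lid shut it stands 7 mm behind the steel rim, in the gap between box wall and rim.
- rim (a point): Middle of the top of the steel rim.
- bolt (a joint): Position of the latch along its track, in m: 0 = far open end, 0.075 = locked, at its stop, in the middle of the case. Grows along the case's +y. Starts between 0 and 0.02. Stiff slide, about 1.5 N.
- bolt_top (a point): Middle of the top of the latch's red upright grip, 130 mm above the bench. The grip is 24 (case x) by 18 (case y) mm and stands 31 mm above a flat steel plate (top 99 mm above the bench, 30 mm wide) that reaches 49 mm from the grip's middle towards the case, over the rim.
- tray: Open grey container with rods, fixed, 150 by 200 by 75 mm high; not part of the job. Origin: centre of its underside.
- block: Aluminium block with three dark holes, 50 by 90 by 40 mm, loose, bystander. Origin: centre of its underside.
- foam: Dark foam piece 90 by 90 mm, 60 mm high, loose, bystander. Origin: centre of its underside.
- driver: Red-handled screwdriver lying on the bench, loose, bystander. Origin: centre of its underside.
- lever_arm: Green lever 125 mm long, 14 mm high, loose, bystander. Origin: centre of its underside.
- oiler: White bottle 56 mm across and 130 mm high, loose, bystander. Origin: centre of its underside.
- notes: Yellow note pad 75 by 75 by 18 mm, loose, bystander. Origin: centre of its underside.

How it is judged:
By the outcome, as a careful person would: the job done as asked, in the order asked, and still so for the second after the job is handed in, with the robot touching nothing.
It also fails if it takes over 40 s, if anything falls off the work surface, if the arm or the gripper's body presses on something with over 40 N, if the wrist force passes 120 N, or if a joint passes its speed limit or range.

ROBOT

A 7-joint arm with a two-finger parallel gripper is mounted at the origin on the work surface. World frame = base frame: x ahead of the robot, y to its left, z up, the work surface at z = 0. Lengths are in m, angles in degrees, forces in N, time in s.
With the tool pointing down it reaches from about 0.425 to 0.875 m from the base axis. Payload 4.7 kg.
Tool frame: the origin (TCP) lies on the centre line of the jaws, within the pads' length; the fingertips stand 17 mm ahead of it and the grasp point (between the pads) lies 2 mm behind it; z points along the fingers, y is the line along which they close (so a half turn about z gives the same grasp; the last joint's range is limited). The gripper opens to 87 mm and grips with 3 to 60 N. Pads are 19 mm wide; open, the fingers measure 117 mm over their backs; the gripper's body (75 mm by 190 mm) begins 51 mm behind the grasp point.
Start: joints at [-70.525, 18.392, -4.016, 83.108, 1.295, 78.541, -3.26], TCP at [0.208, 0.616, 0.201] pointing down, gripper open.
Joint ranges: [-163.93, 163.93], [-17.29, 119.83], [-79.2, 71.16], [3.27, 140.29], [-89.18, 269.18], [5.43, 117.66], [-154.24, 154.24]. Speed limits (degrees/s): [147.25, 147.25, 180, 180, 180, 180, 180].

INTERFACE

Orientations are given as [roll, pitch, yaw] about the fixed x, y, z axes, in that order (R = Rz(yaw) Ry(pitch) Rx(roll)).
In Python, from cell import env, read_camera gives the robot as it stands.
- The arm moves only by the shell command python3 -m jog 'ROWS' [FORCE]. ROWS is JSON, a list of rows, each a list of 5 numbers: the opening, from 0 (shut) to 1 (fully open), then the shift along the tool's x, y, z each as a share of 0.02 m, from -1 to 1, then the turn about the tool's z as a share of 45 degrees, from -1 to 1. In form: [[gripper, x, y, z, yaw], ...]. A call has 1 to 12 rows; each row shifts and turns the commanded pose from where the row before left it, along the tool's axes as they then stand; what a row does not reach is not made up. A row lasts 1/12 s, in which the tool goes at most 41.7 mm and 7.16 degrees, less where a joint would pass 70% of its speed; a pose out of reach is approached as far as the arm can. A call with a number of a shift or a turn outside -1 to 1 is refused whole. A call with a gripper value outside its range is refused whole. The fingers move at their own pace and stop on an object; FORCE is the grip in N (left out, the last holds). Time passes only in rows, so rows that do not move let the fingers close. It gives the time, the measured TCP pose, the force, the opening and the grip force at its end, in the units of the state.
- env.get_obs(): the state, without advancing time (a new reading comes with each control period).
- read_camera(name): name is "scene" or "top" or "wrist"; returns a dict with "color" (400x640x3 uint8, red, green, blue), "range_z" (400x640 float32, m along the optical axis (not along the pixel's ray), 0 where there is no reading), "mtx" (3x3 intrinsics, pixels), "world_from_camera" (4x4, takes a point from camera to world coordinates); the wrist camera has in their place "T_tool_cam" (4x4, takes a point from camera to tool coordinates, whose origin is the TCP and whose axes are the flange's). Camera axes: x right, y down, z forward; pixel columns grow to the right and rows downward; lengths in m; the calibration is good to about 2 mm. A picture is of the moment at which its call begins: read the wrist's pose just before it.
- env.sign_off(): hands the job in; it is judged then, once.
The state is a dict: "time_s": time; "qpos": joint angles; "joint_velocities": joint speeds; "effort": joint torques, N m; "tool_pos": TCP position; "tool_rot": TCP orientation; "force": force on the tool from outside, world axes, zero at the start; "wrist_torque": the same for the moment, N m; "grip_width": finger opening in m; "grasp_force": force on a finger pad.
Only numpy, scipy, OpenCV 4.12 (cv2) and the standard library are available. Lean on these libraries where they do the work, as an engineer would, in place of code of your own. Each camera call takes 0.05 s, during which the arm holds its last target. There are 200 camera calls.

## Working session

There is one attempt and no reset: what is moved stays moved. The work goes in short steps, Python scripts to look and compute and a shell command to move; the robot and the scene stay as the last step left them, time stands still between calls to the robot, and variables do not carry over. Pictures are saved under pics/ and viewed, at most 10 in all, crops included, and the job is handed in when it is done.

```bash
ls; mkdir -p pics
python3 - <<'E'
from cell import env, read_camera
import cv2,numpy as np
o=env.get_obs();print({k:np.round(v,3).tolist() for k,v in o.items()})
for n in("scene","top"):
    c=read_camera(n);cv2.imwrite(f"pics/{n}0.png",c["color"][:,:,::-1]);np.savez(f"{n}0.npz",**c)
    print(n,c["mtx"].round(1).tolist(),c["world_from_camera"].round(3).tolist())
E
```

```text
pics
{'time_s': 0.0, 'qpos': [-70.526, 18.44, -4.017, 83.174, 1.295, 78.542, -3.259], 'joint_velocities': [-0.015, 0.004, 0.026, 0.011, -0.027, 0.058, -0.041], 'effort': [-0.0, -49.129, -0.404, -31.253, -0.064, 0.044, 0.0], 'tool_pos': [0.208, 0.615, 0.2], 'tool_rot': [-179.89, 0.005, 161.338], 'force': [0.258, -0.642, -0.045], 'wrist_torque': [0.052, -0.061, -0.044], 'grasp_force': 0.0, 'grip_width': 0.087}
scene [[440.6, 0.0, 318.1], [0.0, 440.6, 192.6], [0.0, 0.0, 1.0]] [[0.735, 0.407, -0.542, 1.209], [0.678, -0.444, 0.586, -0.698], [-0.002, -0.798, -0.602, 0.838], [0.0, 0.0, 0.0, 1.0]]
top [[379.7, 0.0, 316.1], [0.0, 379.7, 201.4], [0.0, 0.0, 1.0]] [[0.026, -0.991, 0.133, 0.423], [-1.0, -0.026, 0.004, -0.004], [-0.0, -0.133, -0.991, 1.146], [0.0, 0.0, 0.0, 1.0]]
```

View pics/scene0.png

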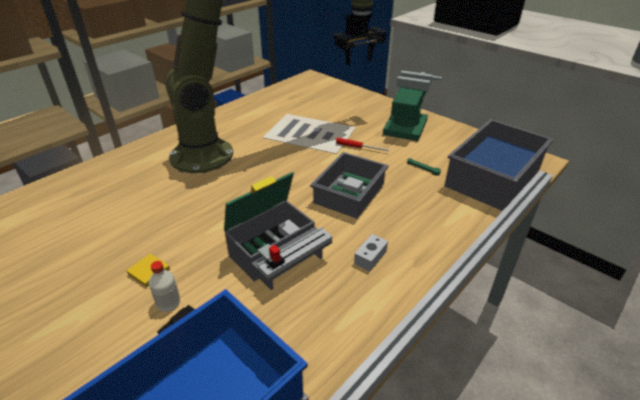

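View pics/top0.png

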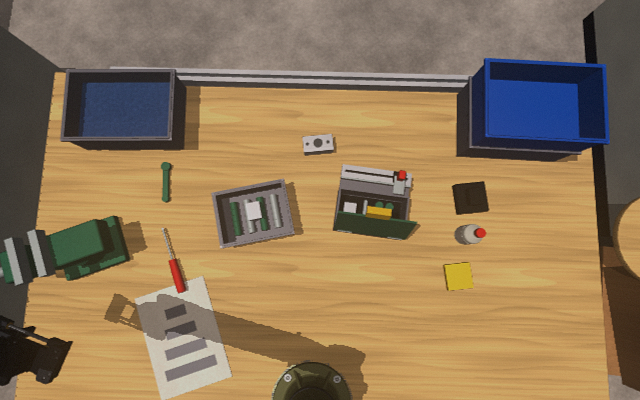

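The scene view shows the case at about (275,240) with its lid up and the red grip at (276,255). In the top view the case is at (375,205), the grip at (402,175), the track from (342,170) to (410,185), and the green lid at (375,225).

```bash
cat > h.py <<'E'
import numpy as np,cv2
def pts(c):
    z=c["range_z"];v,u=np.indices(z.shape);K=c["mtx"]
    P=np.stack([(u-K[0,2])/K[0,0]*z,(v-K[1,2])/K[1,1]*z,z],-1)
    T=c["world_from_camera"];return P@T[:3,:3].T+T[:3,3]
def ray(c,u,v,h):
    K=c["mtx"];T=c["world_from_camera"];d=T[:3,:3]@np.array([(u-K[0,2])/K[0,0],(v-K[1,2])/K[1,1],1]);o=T[:3,3]
    return o+d*(h-o[2])/d[2]
def big(m):
    n,l,s,_=cv2.connectedComponentsWithStats(m.astype(np.uint8));return l==1+np.argmax(s[1:,4])
E
python3 - <<'E'
from h import *
for n,box in(("top",(330,155,425,245)),("scene",(215,165,340,290))):
    c=dict(np.load(n+"0.npz"));P=pts(c);hsv=cv2.cvtColor(c["color"],cv2.COLOR_RGB2HSV);H,S,V=cv2.split(hsv)
    B=np.zeros(H.shape,bool);B[box[1]:box[3],box[0]:box[2]]=1
    B&=(c["range_z"]>0)
    red=big(B&((H<8)|(H>172))&(S>140)&(V>90))
    q=P[red];t=q[q[:,2]>.122];print(n,"red n",red.sum(),"zmax",q[:,2].max().round(3),"top mean",t.mean(0).round(4),len(t))
    vv,uu=np.nonzero(red);print(" red px",uu.min(),uu.max(),vv.min(),vv.max())
    g=B&(H>50)&(H<95)&(S>70)&(P[...,2]>.1);g=big(g);q=P[g];m=q.mean(0);U,s,Vt=np.linalg.svd(q-m,full_matrices=False)
    print(" green",g.sum(),m.round(4),"sd",(s/np.sqrt(len(q))).round(4),"axes",Vt.round(3).tolist(),"min/max",q.min(0).round(3),q.max(0).round(3))
    tr=B&(abs(P[...,2]-.083)<.006)&(S<60)&(V>130);tr=big(tr);q=P[tr][:,:2]
    print(" track",tr.sum(),cv2.minAreaRect(q.astype(np.float32)))
    y=B&(H>20)&(H<34)&(S>130)&(V>100)&(P[...,2]>.1)
    if y.sum():q=P[y];print(" yellow",y.sum(),q.mean(0).round(4),q.min(0).round(3),q.max(0).round(3))
    cv2.imwrite(f"pics/{n}_crop.png",cv2.resize(c["color"][box[1]:box[3],box[0]:box[2],::-1],None,fx=6,fy=6,interpolation=cv2.INTER_CUBIC)) if n=="top" else 0
E
```

```text
top red n 61 zmax 0.133 top mean [ 0.6398 -0.2323  0.1284] 53
 red px 397 405 170 178
 green 42 [ 0.5223 -0.0888  0.1974] sd [0.0194 0.002  0.001 ] axes [[-0.111, -0.994, 0.005], [-0.42, 0.051, 0.906], [0.901, -0.098, 0.423]] min/max [ 0.518 -0.121  0.193] [ 0.528 -0.056  0.2  ]
 track 582 ((0.648262083530426, -0.1444985270500183), (0.14919932186603546, 0.041108790785074234), 83.87503051757812)
 yellow 186 [ 0.5273 -0.1551  0.217 ] [ 0.51  -0.185  0.197] [ 0.54  -0.126  0.223]
scene red n 65 zmax 0.132 top mean [ 0.6417 -0.2334  0.1285] 63
 red px 270 279 245 253
 green 1413 [ 0.5013 -0.1602  0.1508] sd [0.0566 0.03   0.0011] axes [[-0.11, -0.994, 0.013], [-0.311, 0.022, -0.95], [0.944, -0.109, -0.311]] min/max [ 0.475 -0.251  0.1  ] [ 0.528 -0.058  0.2  ]
 track 565 ((0.6480134725570679, -0.1421394646167755), (0.1484163999557495, 0.043234553188085556), 82.54621887207031)
 yellow 179 [ 0.5288 -0.1563  0.2179] [ 0.51  -0.185  0.201] [ 0.541 -0.122  0.223]
```

View pics/top_crop.png

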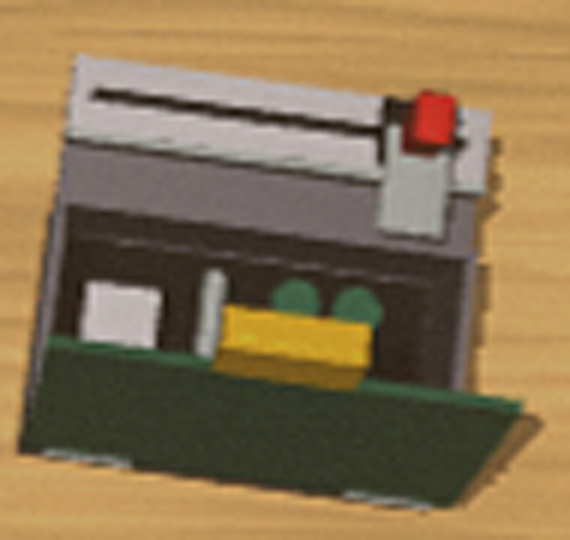

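The lid is about 72° open, leaning over the box. The case origin is about (0.538, -0.157) with yaw -6.3°, and the bolt is at about 0.011. I'll raise the arm, align the tool with the case axes and move in behind the lid with the fingers closed.

```bash
python3 -m jog '[[0,0,0,-1,-0.138],[0,0,0,-1,-0.138],[0,0,0,-1,0],[0,0,0,-1,0],[0,0,0,-1,0],[0,0,-1,0,0],[0,0,-1,0,0],[0,0,-1,0,0],[0,0,-1,0,0],[0,-1,-1,0,0],[0,-1,-1,0,0],[0,-1,-1,0,0]]'
python3 -m jog '[[0,-1,-1,0,0],[0,-1,-1,0,0],[0,-1,-1,0,0],[0,-1,-1,0,0],[0,-1,-1,0,0],[0,-1,-1,0,0],[0,-1,-1,0,0],[0,-1,-1,0,0],[0,-1,-1,0,0],[0,-1,-1,0,0],[0,-1,-1,0,0],[0,-1,-1,0,0]]'
cat >> h.py <<'E'
def case(p,yaw=-6.3,o=(.538,-.157)):
    a=np.radians(yaw);c,s=np.cos(a),np.sin(a);d=np.array(p[:2])-o
    return np.array([c*d[0]+s*d[1],-s*d[0]+c*d[1],p[2]]).round(4)
E
python3 -c "
from h import *;from cell import env
o=env.get_obs();print(o['time_s'],case(o['tool_pos']),o['tool_rot'],o['force'])"
```

```text
time_s: 1.1
tool_pos: [0.2526, 0.4689, 0.301]
tool_rot: [-180.0, -0.0, 173.8]
force: [-0.1, 1.3, 1.1]
grip_width: 0.0148
grasp_force: 0.0
time_s: 2.1
tool_pos: [0.4654, 0.2041, 0.3011]
tool_rot: [-180.0, -0.0, 173.8]
force: [-0.2, 0.3, 0.4]
grip_width: 0.0004
grasp_force: 0.0
2.1 [-0.1118  0.351   0.3011] [-1.79994949e+02 -2.14556268e-02  1.73757680e+02] [-0.18528768  0.28644733  0.37277492]
```

```bash
python3 -m jog '[[0,0,-1,0,0],[0,0,-1,0,0],[0,0,-1,0,0],[0,0,-1,0,0],[0,0,-1,0,0],[0,0,-1,0,0],[0,0,-1,0,0],[0,0,-1,0,0],[0,0,-1,0,0],[0,0,-1,0,0],[0,0,-1,0,0],[0,0,-1,0,0]]'
python3 -m jog '[[0,-0.5,-1,0,0],[0,-0.5,-1,0,0],[0,-0.5,-1,0,0],[0,0,-1,0,0],[0,0,-1,0,0],[0,0,-0.3,0.5,0],[0,0,0,1,0],[0,0,0,1,0],[0,0,0,1,0],[0,0,0,1,0],[0,0,0,1,0],[0,0,0,0.1,0]]'
python3 -c "
from h import *;from cell import env,read_camera
o=env.get_obs();print(o['time_s'],case(o['tool_pos']),o['force'])
c=read_camera('scene');cv2.imwrite('pics/s1.png',cv2.resize(c['color'][110:310,180:400,::-1],None,fx=3,fy=3))"
```

```text
time_s: 3.1
tool_pos: [0.4383, -0.0342, 0.301]
tool_rot: [180.0, -0.0, 173.8]
force: [0.7, -0.1, -0.7]
grip_width: 0.0008
grasp_force: 0.0
time_s: 4.1
tool_pos: [0.4542, -0.1403, 0.1851]
tool_rot: [180.0, -0.4, 173.8]
force: [-0.1, 0.6, -0.5]
grip_width: 0.0006
grasp_force: 0.0
4.1 [-0.0851  0.0075  0.1851] [-0.14193508  0.64154382 -0.53597156]
```

View pics/s1.png

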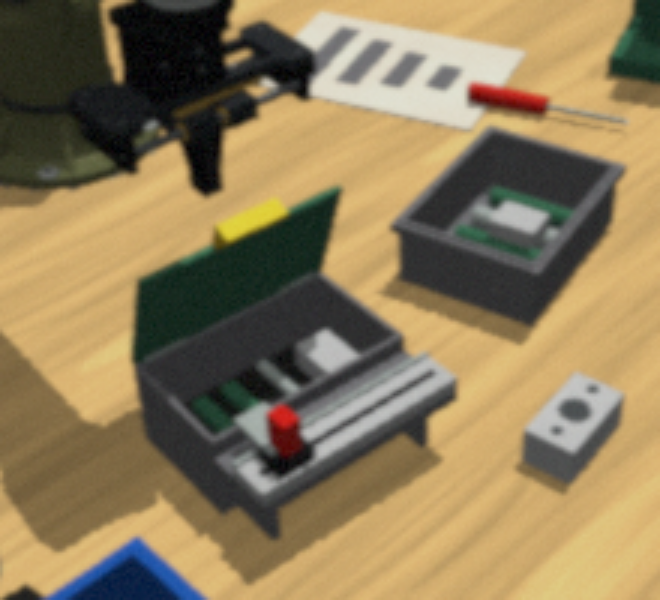

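The gripper stands behind the lid with its fingertips at crop (205,188), which looks higher than I expected. I'll check that with depth.

```bash
python3 -c "
from h import *;from cell import env,read_camera
o=env.get_obs();print(o['time_s'],o['tool_pos'],o['tool_rot'])
c=read_camera('scene');P=pts(c)
for v in range(160,176,2):print(v,P[v,244:254:3].round(3).tolist())
K=c['mtx'];T=np.linalg.inv(c['world_from_camera']);p=T@np.append(np.array(o['tool_pos'])-[0,0,.017],1);print(K[:2]@(p[:3]/p[2]))"
```

```text
4.15 [ 0.455113   -0.1406021   0.18672366] [179.99778236  -0.29030348 173.79141063]
160 [[0.465, -0.158, 0.257], [0.469, -0.152, 0.256], [0.464, -0.14, 0.248], [0.467, -0.132, 0.246]]
162 [[0.457, -0.153, 0.245], [0.467, -0.151, 0.249], [0.462, -0.139, 0.241], [0.466, -0.133, 0.24]]
164 [[0.457, -0.153, 0.24], [0.463, -0.149, 0.24], [0.462, -0.139, 0.235], [0.469, -0.135, 0.236]]
166 [[0.448, -0.148, 0.227], [0.465, -0.151, 0.236], [0.466, -0.142, 0.232], [0.469, -0.136, 0.23]]
168 [[0.448, -0.148, 0.221], [0.463, -0.15, 0.229], [0.461, -0.139, 0.223], [0.465, -0.134, 0.222]]
170 [[0.445, -0.147, 0.214], [0.461, -0.15, 0.222], [0.464, -0.143, 0.22], [0.466, -0.135, 0.217]]
172 [[0.192, 0.034, -0.001], [0.459, -0.149, 0.215], [0.464, -0.143, 0.214], [0.466, -0.136, 0.211]]
174 [[0.199, 0.028, -0.003], [0.206, 0.035, -0.003], [0.465, -0.145, 0.21], [0.226, 0.045, 0.001]]
[250.22338486 184.4347022 ]
```

```bash
python3 -c "
from h import *;from cell import env,read_camera
from scipy.spatial.transform import Rotation as R
o=env.get_obs();c=read_camera('wrist');T=np.eye(4);T[:3,:3]=R.from_euler('xyz',o['tool_rot'],degrees=True).as_matrix();T[:3,3]=o['tool_pos']
print(c['T_tool_cam'].round(3).tolist(),c['mtx'].round(0).tolist())
c['world_from_camera']=T@c['T_tool_cam'];P=pts(c)
for v in range(20,400,60):print(v,P[v,20:640:100].round(3).tolist())
cv2.imwrite('pics/w1.png',c['color'][:,:,::-1])"
```

```text
[[0.001, -0.963, -0.27, 0.075], [1.0, 0.0, 0.001, 0.0], [-0.001, -0.27, 0.963, -0.183], [0.0, 0.0, 0.0, 1.0]] [[312.0, 0.0, 319.0], [0.0, 312.0, 196.0], [0.0, 0.0, 1.0]]
20 [[0.257, -0.439, 0.001], [0.268, -0.334, 0.0], [0.279, -0.227, 0.0], [0.29, -0.121, -0.002], [0.302, -0.015, 0.001], [0.314, 0.091, 0.0], [0.325, 0.197, 0.001]]
80 [[0.314, -0.463, -0.001], [0.326, -0.35, 0.0], [0.338, -0.239, -0.001], [0.351, -0.128, 0.0], [0.363, -0.017, 0.001], [0.375, 0.095, 0.001], [0.387, 0.207, -0.0]]
140 [[0.379, -0.486, -0.0], [0.391, -0.369, -0.001], [0.404, -0.252, -0.0], [0.417, -0.135, 0.002], [0.429, -0.017, -0.001], [0.442, 0.1, 0.0], [0.45, 0.192, 0.027]]
200 [[0.45, -0.512, 0.0], [0.463, -0.39, -0.001], [0.476, -0.266, 0.001], [0.382, -0.133, 0.372], [0.503, -0.02, 0.001], [0.499, 0.072, 0.05], [0.513, 0.185, 0.044]]
260 [[0.412, -0.215, 0.297], [0.544, -0.413, -0.001], [0.416, -0.161, 0.301], [0.446, -0.139, 0.246], [0.421, -0.112, 0.301], [0.585, 0.093, 0.025], [0.428, -0.059, 0.298]]
320 [[0.42, -0.204, 0.312], [0.426, -0.186, 0.307], [0.429, -0.162, 0.306], [0.432, -0.138, 0.306], [0.435, -0.113, 0.306], [0.693, 0.116, -0.0], [0.434, -0.071, 0.313]]
380 [[0.427, -0.197, 0.322], [0.428, -0.176, 0.324], [0.429, -0.156, 0.324], [0.431, -0.138, 0.325], [0.436, -0.118, 0.322], [0.438, -0.098, 0.322], [0.44, -0.079, 0.322]]
```

View pics/w1.png

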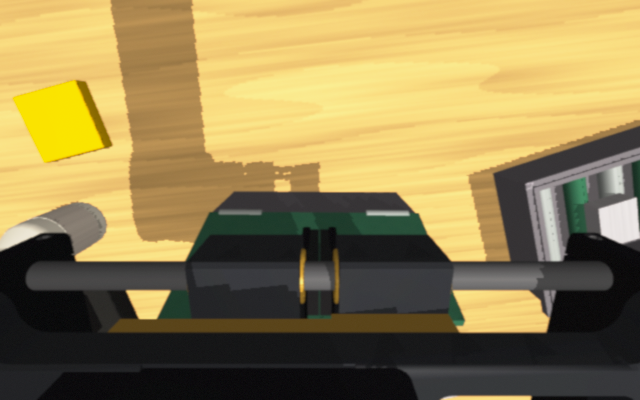

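The wrist view shows the hinge edge of the case at row 193, the green outer face of the lid below it, and the closed fingertips at (307–333, 230). I'll read their depth.

```bash
python3 -c "
from h import *;from cell import env,read_camera
c=read_camera('wrist');c['world_from_camera']=c['T_tool_cam'];P=pts(c)
for v in range(226,262,3):print(v,P[v,[304,307,310,330,333,336]].round(3).tolist())"
```

```text
226 [[-0.026, -0.013, 0.079], [-0.026, -0.01, 0.079], [-0.026, -0.007, 0.077], [-0.026, 0.01, 0.078], [-0.026, 0.013, 0.08], [-0.026, 0.016, 0.079]]
229 [[0.013, -0.008, -0.026], [0.012, -0.006, -0.024], [0.011, -0.005, -0.021], [0.012, 0.006, -0.025], [0.012, 0.008, -0.024], [-0.028, 0.016, 0.075]]
232 [[0.012, -0.008, -0.028], [0.012, -0.006, -0.029], [0.011, -0.004, -0.026], [0.013, 0.006, -0.03], [0.012, 0.008, -0.028], [-0.029, 0.015, 0.071]]
235 [[0.012, -0.007, -0.032], [0.012, -0.006, -0.033], [0.01, -0.004, -0.029], [0.012, 0.006, -0.033], [0.012, 0.008, -0.033], [0.039, 0.005, -0.097]]
238 [[0.013, -0.007, -0.038], [0.012, -0.006, -0.037], [0.01, -0.004, -0.032], [0.012, 0.006, -0.036], [0.012, 0.008, -0.038], [0.039, 0.005, -0.099]]
241 [[0.012, -0.007, -0.04], [0.012, -0.005, -0.041], [0.01, -0.004, -0.037], [0.012, 0.006, -0.041], [0.012, 0.007, -0.04], [0.039, 0.005, -0.101]]
244 [[0.012, -0.007, -0.045], [0.012, -0.005, -0.044], [0.011, -0.004, -0.041], [0.011, 0.006, -0.043], [0.012, 0.007, -0.044], [0.038, 0.005, -0.102]]
247 [[0.012, -0.007, -0.048], [0.011, -0.005, -0.046], [0.011, -0.004, -0.044], [0.012, 0.006, -0.047], [0.012, 0.007, -0.048], [0.037, 0.005, -0.102]]
250 [[0.037, -0.004, -0.103], [0.01, -0.005, -0.046], [0.01, -0.004, -0.047], [0.011, 0.006, -0.048], [0.037, 0.004, -0.103], [0.038, 0.005, -0.105]]
253 [[0.036, -0.004, -0.103], [0.01, -0.005, -0.051], [0.011, -0.004, -0.051], [0.01, 0.006, -0.051], [0.035, 0.004, -0.102], [0.037, 0.005, -0.106]]
256 [[0.035, -0.004, -0.102], [0.012, -0.005, -0.058], [0.011, -0.004, -0.054], [0.011, 0.005, -0.056], [0.035, 0.004, -0.103], [0.037, 0.005, -0.107]]
259 [[0.034, -0.004, -0.103], [0.012, -0.005, -0.06], [0.011, -0.004, -0.057], [0.012, 0.005, -0.06], [0.034, 0.004, -0.102], [0.037, 0.005, -0.108]]
```

Both cameras agree: the real fingertips are about 23 mm behind the reported TCP, not 17 mm ahead of it. I'll use tip z = TCP z + 0.023, and confirm it by contact.

```bash
python3 -m jog '[[0,0,-0.35,1,0],[0,0,0,1,0],[0,-0.5,0,0,0],[0,-0.5,0,0,0],[0,-0.25,0,0,0],[0,0,0,0,0]]'
python3 -m jog '[[0,-0.3,0,0,0],[0,-0.2,0,0,0]]'; python3 -m jog '[[0,-0.2,0,0,0],[0,-0.2,0,0,0]]'; python3 -c "
from h import *;from cell import env
o=env.get_obs();print(o['time_s'],case(o['tool_pos']),o['force'])"
```

```text
time_s: 4.8
tool_pos: [0.4829, -0.1515, 0.1504]
tool_rot: [-180.0, 0.1, 173.8]
force: [0.1, 0.3, 0.1]
grip_width: 0.0006
grasp_force: 0.0
time_s: 4.97
tool_pos: [0.4918, -0.1525, 0.15]
tool_rot: [180.0, 0.1, 173.8]
force: [-0.6, 0.2, -0.2]
grip_width: 0.0006
grasp_force: 0.0
time_s: 5.13
tool_pos: [0.4986, -0.1533, 0.1492]
tool_rot: [180.0, -0.1, 173.7]
force: [-1.7, -0.1, -0.9]
grip_width: 0.0004
grasp_force: 0.8
5.1333 [-0.0395 -0.0007  0.1492] [-1.7436851  -0.11311963 -0.92322549]
```

Contact came where the corrected tip predicts. Next I follow the lid's arc.

```bash
python3 -m jog '[[0,-0.34,0,0.15,0],[0,-0.34,0,0.15,0],[0,-0.32,0,0.22,0],[0,-0.32,0,0.23,0],[0,-0.28,0,0.27,0],[0,-0.28,0,0.28,0]]'
python3 -m jog '[[0,-0.22,0,0.32,0],[0,-0.22,0,0.33,0],[0,-0.16,0,0.35,0],[0,-0.16,0,0.35,0],[0,-0.1,0,0.38,0]]';python3 -c "
from h import *;from cell import env
o=env.get_obs();print(o['time_s'],case(o['tool_pos']),o['force'])"
```

```text
time_s: 5.63
tool_pos: [0.5371, -0.1577, 0.1227]
tool_rot: [-180.0, -0.0, 173.8]
force: [-1.1, 0.4, 1.3]
grip_width: 0.0005
grasp_force: 0.6
time_s: 6.05
tool_pos: [0.5543, -0.1596, 0.0882]
tool_rot: [-180.0, 0.1, 173.8]
force: [-0.7, 0.4, 1.8]
grip_width: 0.0006
grasp_force: 0.5
6.05 [ 0.0165 -0.0007  0.0882] [-0.69220144  0.37196089  1.81869472]
```

```bash
python3 -m jog '[[0,-0.1,0,0.35,0],[0,-0.03,0,0.3,0],[0,0,0,0.2,0],[0,0,0,0.1,0]]'; python3 -m jog '[[0,0,0,0.1,0],[0,0,0,0.1,0]]'; python3 -m jog '[[0,0,0,0.1,0],[0,0,0,0.1,0]]'
```

```text
time_s: 6.38
tool_pos: [0.5564, -0.1596, 0.0701]
tool_rot: [180.0, 0.0, 173.8]
force: [-3.7, 1.7, 13.5]
grip_width: 0.0002
grasp_force: 7.4
time_s: 6.55
tool_pos: [0.5565, -0.1596, 0.0698]
tool_rot: [179.8, 0.0, 173.7]
force: [-14.0, 4.6, 39.4]
grip_width: 0.0006
grasp_force: 19.7
time_s: 6.72
tool_pos: [0.5566, -0.1596, 0.0694]
tool_rot: [179.7, 0.0, 173.7]
force: [-23.1, 7.5, 63.3]
grip_width: 0.0004
grasp_force: 31.8
```

```bash
python3 -m jog '[[0,0,0,-0.5,0],[0,0,0,-1,0],[0,0,0,-1,0],[0,0,0,-1,0],[0,0,0,-1,0],[0,0,-1,-1,0],[0,0,-1,0,0],[0,0,-1,0,0],[0,0,-1,0,0],[0,0,-1,0,0],[0,0,-0.5,0,0],[0,0,0,0,0]]'
python3 - <<'E'
from h import *;from cell import env,read_camera
o=env.get_obs();print(o['time_s'],case(o['tool_pos']),o['force'])
out=[]
for n,box in(("top",(330,145,430,245)),("scene",(210,170,345,305))):
    c=read_camera(n);P=pts(c);H,S,V=cv2.split(cv2.cvtColor(c["color"],cv2.COLOR_RGB2HSV))
    B=np.zeros(H.shape,bool);B[box[1]:box[3],box[0]:box[2]]=1
    for nm,m in(("red",((H<8)|(H>172))&(S>140)&(V>90)&(P[...,2]>.12)&(P[...,2]<.14)),("yel",(H>20)&(H<34)&(S>130)&(V>100)&(P[...,2]>.07)),("grn",(H>50)&(H<95)&(S>70)&(P[...,2]>.07))):
        m=m&B
        if m.sum():q=P[m];print(n,nm,len(q),q.mean(0).round(4),case(q.mean(0)),"z",q[:,2].min().round(3),q[:,2].max().round(3))
    out.append(cv2.resize(c["color"][box[1]:box[3],box[0]:box[2],::-1],(400,400)))
cv2.imwrite("pics/c2.png",np.hstack(out))
E
```

```text
time_s: 7.72
tool_pos: [0.5429, -0.272, 0.1718]
tool_rot: [-179.9, -0.0, 173.5]
force: [-1.0, 0.1, 0.7]
grip_width: 0.0008
grasp_force: 0.0
7.7167 [ 0.0175 -0.1137  0.1718] [-0.99153137  0.0773836   0.71219284]
top red 54 [ 0.6398 -0.2322  0.1287] [ 0.1094 -0.0636  0.1287] z 0.123 0.134
top yel 190 [ 0.6019 -0.1626  0.1075] [0.0642 0.0015 0.1075] z 0.085 1.146
top grn 2553 [ 0.534  -0.1474  0.093 ] [-0.005   0.0091  0.093 ] z 0.079 1.146
scene red 65 [ 0.6425 -0.2336  0.1286] [ 0.1123 -0.0647  0.1286] z 0.122 0.132
scene yel 217 [ 0.6057 -0.1643  0.0911] [0.0681 0.0002 0.0911] z 0.078 0.291
scene grn 2328 [ 0.5431 -0.1712  0.1037] [ 0.0066 -0.0136  0.1037] z 0.082 0.838
```

View pics/c2.png

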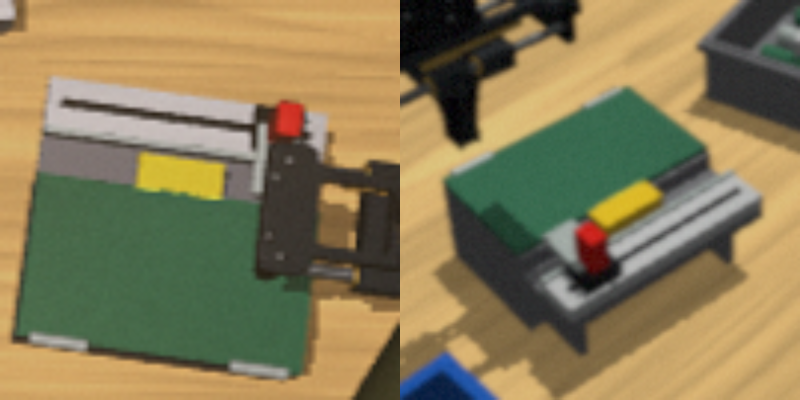

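The lid is shut: the green is level, and the yellow tab is at top crop (180,175), down between the box and the rim. The bolt is still open, with the red grip at (290,120). Now I go to the outer side of the grip and push it along +y.

```bash
python3 -m jog '[[0,-1,0,0,0],[0,-1,0,0,0],[0,-1,0,0,0],[0,-1,0.4,0,0],[0,-0.65,0,0,0],[0,0,0,1,0],[0,0,0,1,0],[0,0,0,1,0],[0,0,0,1,0],[0,0,0,0.4,0],[0,0,0,0,0]]'
python3 -c "
from h import *;from cell import env
o=env.get_obs();print(o['time_s'],case(o['tool_pos']),o['force'])"
```

```text
time_s: 8.73
tool_pos: [0.6367, -0.2681, 0.0811]
tool_rot: [179.9, -0.2, 173.9]
force: [0.2, 0.5, -0.1]
grip_width: 0.0002
grasp_force: 0.0
8.7333 [ 0.1103 -0.0996  0.0811] [ 0.16203611  0.54153718 -0.11438105]
```

```bash
python3 -m jog '[[0,0,0.4,-0.15,0],[0,0,0.4,0,0],[0,0,0.3,0,0],[0,0,0.3,0,0],[0,0,0.3,0,0]]'
python3 -m jog '[[0,0,0.4,0,0],[0,0,0.4,0,0],[0,0,0.4,0,0],[0,0,0.4,0,0],[0,0,0.3,0,0]]'
python3 -c "
from h import *;from cell import env
o=env.get_obs();print(o['time_s'],case(o['tool_pos']),o['force'])"
```

```text
time_s: 9.15
tool_pos: [0.6424, -0.2372, 0.0883]
tool_rot: [-179.9, 0.2, 173.8]
force: [-0.7, -3.0, 1.9]
grip_width: -0.0
grasp_force: 1.0
time_s: 9.57
tool_pos: [0.6455, -0.1981, 0.0867]
tool_rot: [180.0, -0.0, 173.8]
force: [1.0, -1.6, 1.0]
grip_width: 0.0001
grasp_force: 1.0
9.5667 [ 0.1114 -0.0291  0.0867] [ 0.99625164 -1.60561218  0.96132669]
```

Pushing takes about 1.6 N and goes smoothly. Now the last ~11 mm, to the stop.

```bash
python3 -m jog '[[0,0,0.2,0,0],[0,0,0.2,0,0],[0,0,0.1,0,0],[0,0,0,0,0]]'
python3 -m jog '[[0,0,0.1,0,0],[0,0,0.1,0,0],[0,0,0,0,0]]'
python3 -m jog '[[0,0,0.1,0,0],[0,0,0.05,0,0],[0,0,0,0,0]]'
python3 -c "
from h import *;from cell import env
o=env.get_obs();print(o['time_s'],case(o['tool_pos']),o['force'])"
```

```text
time_s: 9.9
tool_pos: [0.6464, -0.1888, 0.0866]
tool_rot: [180.0, -0.0, 173.8]
force: [-0.8, -0.3, 0.6]
grip_width: 0.0001
grasp_force: 0.0
time_s: 10.15
tool_pos: [0.6464, -0.1866, 0.0865]
tool_rot: [-179.9, -0.0, 173.7]
force: [1.1, -2.1, 0.1]
grip_width: 0.0003
grasp_force: 1.2
time_s: 10.4
tool_pos: [0.6465, -0.1864, 0.0866]
tool_rot: [-179.7, 0.0, 173.6]
force: [0.6, -6.2, -1.5]
grip_width: 0.0007
grasp_force: 3.3
10.4 [ 0.111  -0.0173  0.0866] [ 0.58855204 -6.1861219  -1.50881413]
```

The slide stalled at -0.0173, against -0.018 predicted, and the force is rising, so it looks like the stop. I'll press a little harder to be sure, then retreat and look.

```bash
python3 -m jog '[[0,0,0.1,0,0],[0,0,0.1,0,0],[0,0,0.1,0,0],[0,0,0,0,0]]'
python3 -m jog '[[0,0,-0.6,0,0],[0,0,-1,0,0],[0,0,-0.3,-1,0],[0,0,0,-1,0],[0,0,0,-1,0],[0,0,0,-1,0],[0,0,-1,-1,0],[0,0,-1,0,0],[0,0,-1,0,0],[0,0,-1,0,0],[0,0,-1,0,0],[0,0,0,0,0]]'
python3 - <<'E'
from h import *;from cell import env,read_camera
o=env.get_obs();print(o['time_s'],case(o['tool_pos']),o['force'])
out=[]
for n,box in(("top",(330,145,430,245)),("scene",(210,170,345,305))):
    c=read_camera(n);P=pts(c);H,S,V=cv2.split(cv2.cvtColor(c["color"],cv2.COLOR_RGB2HSV))
    B=np.zeros(H.shape,bool);B[box[1]:box[3],box[0]:box[2]]=1
    for nm,m in(("red",((H<8)|(H>172))&(S>140)&(V>90)&(P[...,2]>.12)&(P[...,2]<.14)),("grn",(H>50)&(H<95)&(S>70)&(P[...,2]>.07)&(P[...,2]<.15))):
        m=m&B;q=P[m];print(n,nm,len(q),case(q.mean(0)),"z",np.percentile(q[:,2],[2,50,98]).round(3))
    out.append(cv2.resize(c["color"][box[1]:box[3],box[0]:box[2],::-1],(400,400)))
cv2.imwrite("pics/c3.png",np.hstack(out))
E
```

```text
time_s: 10.73
tool_pos: [0.6464, -0.1862, 0.0868]
tool_rot: [-179.3, 0.1, 173.4]
force: [1.4, -15.3, -4.3]
grip_width: 0.0007
grasp_force: 6.9
time_s: 11.73
tool_pos: [0.6304, -0.3184, 0.1865]
tool_rot: [-179.9, -0.1, 173.4]
force: [-1.3, -0.6, -0.6]
grip_width: 0.0001
grasp_force: 0.0
11.7333 [ 0.1096 -0.1503  0.1865] [-1.31735728 -0.63240793 -0.59514173]
top red 54 [0.1096 0.0004 0.1289] z [0.126 0.129 0.132]
top grn 2783 [-0.0011  0.0014  0.0901] z [0.086 0.09  0.094]
scene red 56 [ 0.1126 -0.0009  0.1283] z [0.122 0.129 0.132]
scene grn 1962 [0.0059 0.0017 0.0906] z [0.087 0.091 0.094]
```

View pics/c3.png

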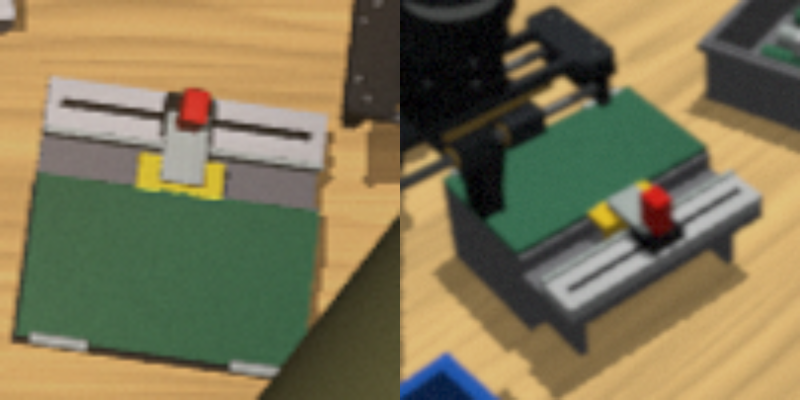

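The lid is level, and the latch plate at top crop (187,160) lies over the middle of the yellow tab. The grip is at case y of about 0, its stop, and the robot is clear of everything.

```bash
python3 -c "
from cell import env
print(env.sign_off())"
```

```text
the job is handed in; nothing more can be done
None
```

I shut the lid with its tab behind the rim, then slid the latch to its stop over the tab, and handed the job in at about 12 s with the robot clear and no bystander touched; no verdict came back.

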